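Right a toppled power strip and switch it on

TASK

The desk power strip has been knocked onto its side. Push it over so that it lies flat on its base again with the sockets facing up, roughly where it is and without lifting it off the desk; only then press the raised half of its rocker switch fully down, to on. Leave the things around it where they are.

Things in the scene. Friction and masses are not known exactly. Their poses are not given: they have to be found in the camera images.
- power_strip: White power strip, loose, 0.35 kg, 315 mm long (body y -157 to 158), 54 mm wide (x +-27), 42 mm high; above z 22 it is 50 mm wide. Origin: centre of the underside; z points out of the socket face, y along the strip. At the start it lies on its +x side: x down, origin 27 mm above the desk, sockets facing the robot within 26 degrees, rocker (-y) end to the robot's left.
- socket_rib (a point): Point on the socket face, body (-21, 7.5, 42) mm: near the edge that is upper at the start, at a 9 mm wide rib between two socket wells (wells 37 mm wide, 20 mm deep, from y -80 to 141; an unbroken 7 mm border runs along this edge). 1 to 3 N away from the robot here tips the strip. A straight level push may slide it along the desk: follow the arc about tip_edge, rising first.
- tip_edge (a point): Point at body (27, 7.5, 0) mm on the long lower far edge, on the desk at the start, about which the strip rolls (axis: body y). A quarter turn, with the upper edge going up and away from the robot, brings the underside onto the desk. It falls onto its base by itself after about 35 degrees. Obstacle near it: a fixed monitor, x 0.25 to 0.40, y -0.26 to 0.16, 0.40 m high.
- rocker_press (a point): Point on top of the raised half of the red rocker, the half to press for on: body (-7.5, -107.5, 46.5) mm. Once the strip lies on its base it faces up, 46 mm above the desk, on the side of the rocker's middle away from the robot; a blunt fingertip should press its outer (-x) part, clear of the other half, which must rise. Each half is 10 mm (body x) by 12 mm (body y).
- power_strip_switch (a joint): Rocker angle about body -y: 0 is off (its -x half stands about 4 mm proud of the socket face), 0.349 rad is fully on (that half is down, about level with the face). It stays where it is left; 3 to 5 N pressed down on rocker_press over 2 to 4 mm moves it.
- eraser: Small blue and white eraser, 22 x 48 x 12 mm, beyond the right half of the strip; bystander. Origin at the centre of its underside.
- screwdriver_y: Yellow screwdriver, 185 mm long, lying to the left; bystander. Origin at the centre of its underside.
- note_pad: Yellow sticky-note block, 70 x 70 x 17 mm, beyond the strip; bystander. Origin at the centre of its underside.
- attenuator: Bare metal coaxial attenuator with cooling rings, a 62 mm high, 21 mm thick cylinder standing on end, left of and beyond the strip; bystander. Origin at the centre of its underside.

How it is judged:
By the outcome, as a careful person would: the job done as asked, in the order asked, and still so for the second after the job is handed in, with the robot touching nothing.
It also fails if it takes over 58 s, if anything falls off the work surface, if the arm or the gripper's body presses on something with over 40 N, if the wrist force passes 120 N, or if a joint passes its speed limit or range.

ROBOT

A 6-joint arm with a two-finger parallel gripper is mounted at the origin on the work surface; the furniture and walls round the work are solid. World frame = base frame: x ahead of the robot, y to its left, z up, the work surface at z = 0. Lengths are in m, angles in rad, forces in N, time in s.
With the tool pointing down it reaches from about 0.35 to 0.775 m from the base axis. Payload 7.3 kg.
Tool frame: the origin (TCP) lies at the centre of the arm's flange, where the gripper is bolted on; the fingertips stand 178 mm ahead of it and the grasp point (between the pads) lies 159 mm ahead of it; z points along the fingers, y is the line along which they close (so a half turn about z gives the same grasp; the last joint's range is limited). The gripper opens to 92 mm and grips with 3 to 60 N. Pads are 19 mm wide; open, the fingers measure 130 mm over their backs; the gripper's body (75 mm by 190 mm) begins 47 mm behind the grasp point.
Start: joints at [-1.42, 0.342, 1.524, -0, 1.275, -0.146], TCP at [0.154, -0.502, 0.405] pointing down, gripper open.
Joint ranges: [-2.53, 2.53], [-0.77, 2.02], [0.04, 2.7], [-1, 4.14], [0.28, 2.66], [-3.11, 3.11]. Speed limits (rad/s): [2.57, 2.57, 3.14, 3.14, 3.14, 3.14].

INTERFACE

Orientations are given as [roll, pitch, yaw] about the fixed x, y, z axes, in that order (R = Rz(yaw) Ry(pitch) Rx(roll)).
In Python, from cell import telemetry, vision, ticket gives the robot as it stands.
- The arm moves only by the shell command python3 -m crank 'ROWS' [FORCE]. ROWS is JSON, a list of rows, each a list of 5 numbers: the gripper command: -1 is shut, 1 is fully open, values between are in proportion, then the shift along the tool's x, y, z in mm, then the turn about the tool's z in rad. In form: [[fingers, dx, dy, dz, roll], ...]. A call has 1 to 12 rows; each row is the pose to reach, as a shift and turn from the pose commanded when the call began, along the tool's axes at that moment; what a row does not reach only later rows make up. A row lasts 1/12 s, in which the tool goes at most 41.7 mm and 7.16 degrees, less where a joint would pass 70% of its speed; a pose out of reach is approached as far as the arm can. A call with a gripper value outside its range is refused whole. The fingers move at their own pace and stop on an object; FORCE is the grip in N (left out, the last holds). Time passes only in rows, so rows that repeat a pose let the fingers close. It gives the time, the measured TCP pose, the force, the opening and the grip force at its end, in the units of the state.
- telemetry.observe(): the state, without advancing time (a new reading comes with each control period).
- vision.read_camera(name): name is "scene" or "top" or "wrist"; returns (picture, depth): 420x560x3 uint8, red, green, blue; 420x560 float32, m along the optical axis (not along the pixel's ray), 0 where there is no reading.
- vision.get_calibration(name): a dict with "camera_matrix" (3x3 intrinsics, pixels), "dist" ([k1, k2, p1, p2, k3] as OpenCV has them; the pictures are not rectified), "rvec" (rotation vector, rad) and "tvec" (3), from world to camera coordinates, as OpenCV has them. Camera axes: x right, y down, z forward; pixel columns grow to the right and rows downward; lengths in m; the calibration is good to about 2 mm. A picture is of the moment at which its call begins: read the wrist's pose just before it. get_calibration takes no time and is no camera call; for the wrist camera it gives the pose at the moment of the call.
- ticket.hand_in(): hands the job in; it is judged then, once.
The state is a dict: "time": time; "qpos": joint angles; "qvel": joint speeds; "joint_efforts": joint torques, N m; "tool_pos": TCP position; "tool_rot": TCP orientation; "contact_force": force on the tool from outside, world axes, zero at the start; "torque": the same for the moment, N m; "opening": finger opening in m; "grip_force": force on a finger pad.
Only numpy, scipy, OpenCV 4.12 (cv2) and the standard library are available. Lean on these libraries where they do the work, as an engineer would, in place of code of your own. Each camera call takes 0.05 s, during which the arm holds its last target. There are 200 camera calls.

## Working session

There is one attempt and no reset: what is moved stays moved. The work goes in short steps, Python scripts to look and compute and a shell command to move; the robot and the scene stay as the last step left them, time stands still between calls to the robot, and variables do not carry over. Pictures are saved under pics/ and viewed, at most 10 in all, crops included, and the job is handed in when it is done.

```bash
mkdir -p pics; ls; python3 - <<'E'
from cell import telemetry, vision
import cv2
print(telemetry.observe())
for n in ("scene","top"):
    p,d=vision.read_camera(n); cv2.imwrite(f"pics/{n}0.png",p[:,:,::-1]); 
    c=vision.get_calibration(n); print(n,c, (d>0).mean())
E
```

```text
pics
{'time': 0.0, 'qpos': array([-1.42002539e+00,  3.42703271e-01,  1.52503683e+00,  1.79125260e-06,
        1.27540811e+00, -1.45971757e-01]), 'qvel': array([-0.00168529,  0.00161992,  0.00102079, -0.00119294,  0.00066391,
       -0.00053952]), 'joint_efforts': array([ 4.13088837e-04, -4.31246674e+01, -2.44222641e+01,  7.17507885e-02,
        5.59083035e-02, -1.30196536e-04]), 'tool_pos': array([ 0.15352713, -0.50189764,  0.40404794]), 'tool_rot': array([-3.14005390e+00, -2.27955362e-04,  2.96741995e-01]), 'contact_force': array([-0.42904661, -0.59155271, -0.39952795]), 'torque': array([0.00042521, 0.00203378, 0.00826215]), 'grip_force': 0.0, 'opening': 0.09176047447767612}
scene {'camera_matrix': array([[431.25188936,   0.        , 286.33557844],
       [  0.        , 431.25188936, 215.08005409],
       [  0.        ,   0.        ,   1.        ]]), 'dist': array([-0.03830627,  0.        ,  0.        ,  0.        ,  0.        ]), 'rvec': array([ 1.26538946,  1.86093496, -1.20420725]), 'tvec': array([-0.03071749, -0.22743722,  1.50824671])} 0.979030612244898
top {'camera_matrix': array([[430.89217741,   0.        , 280.43595537],
       [  0.        , 430.89217741, 213.59451975],
       [  0.        ,   0.        ,   1.        ]]), 'dist': array([-0.12543785,  0.        ,  0.        ,  0.        ,  0.        ]), 'rvec': array([ 2.09783913, -2.14000548,  0.22002115]), 'tvec': array([0.2926386 , 0.60794018, 0.84975267])} 0.9959056122448979
```

View pics/scene0.png

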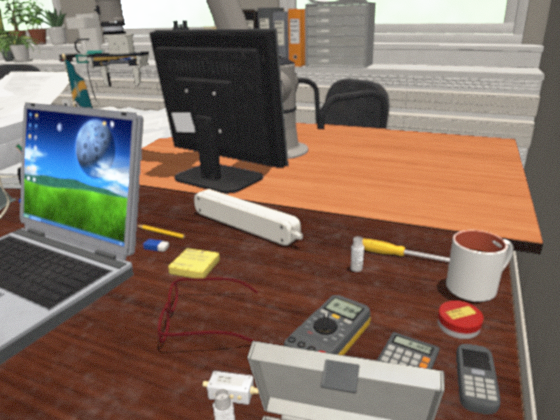

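View pics/top0.png

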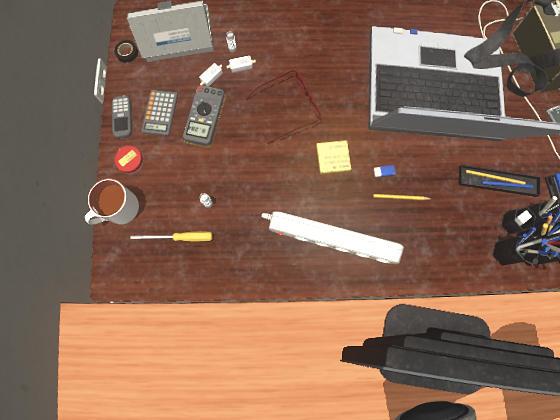

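The top view shows the strip from about (268,214) (cable end, robot's left) to (402,255), with its sockets facing the robot at image bottom. The note pad is at (334,157), the eraser at (385,171), the attenuator at (206,200) and the screwdriver at (170,237). The monitor stands between the strip and the robot.

```bash
cat > h.py <<'E'
import numpy as np, cv2
from cell import telemetry, vision
def ray(n,uv,z,c=None):
    c=c or vision.get_calibration(n); R=cv2.Rodrigues(c["rvec"])[0]
    p=cv2.undistortPoints(np.array(uv,float).reshape(-1,1,2),c["camera_matrix"],c["dist"])[:,0]
    o=-R.T@c["tvec"]; d=np.c_[p,np.ones(len(p))]@R
    return o+d*((z-o[2])/d[:,2])[:,None]
def cloud(n,d,mask,c=None):
    c=c or vision.get_calibration(n); R=cv2.Rodrigues(c["rvec"])[0]
    v,u=np.nonzero(mask&(d>0)); p=cv2.undistortPoints(np.c_[u,v].astype(float).reshape(-1,1,2),c["camera_matrix"],c["dist"])[:,0]
    P=np.c_[p,np.ones(len(p))]*d[v,u][:,None]
    return (P-c["tvec"])@R
def white(p,box):
    h=cv2.cvtColor(p,cv2.COLOR_RGB2HSV); m=(h[...,1]<60)&(h[...,2]>130)
    k=np.zeros(m.shape,bool); x0,y0,x1,y1=box; k[y0:y1,x0:x1]=1
    n,l,s,_=cv2.connectedComponentsWithStats((m&k).astype(np.uint8)); return l==1+s[1:,4].argmax()
E
python3 - <<'E'
from h import *
p,d=vision.read_camera("top"); m=white(p,(255,200,415,275))
P=cloud("top",d,m); print(m.sum(),P.min(0),P.max(0),np.percentile(P[:,2],[5,25,50,75,95]))
cs=cv2.findContours(m.astype(np.uint8),0,1)[0]; r=cv2.minAreaRect(max(cs,key=len)); b=cv2.boxPoints(r); print(b)
print(ray("top",b,.053))
T=P[P[:,2]>.045]; q=cv2.minAreaRect(T[:,:2].astype(np.float32)); print("toprect",q,cv2.boxPoints(q))
for n,uv,z in (("note",(334,157),.017),("eraser",(385,171),.012),("att",(206,200),.06),("scr",(195,237),.02),("scr tip",(131,237),.01)): print(n,ray("top",[uv],z))
print("cam",vision.get_calibration("wrist")["tvec"])
big=cv2.resize(p[190:280,240:420],None,fx=4,fy=4,interpolation=2); cv2.imwrite("pics/top1.png",big[:,:,::-1])
E
```

```text
3009 [ 0.5056357   0.00596833 -0.00443604] [0.62876825 0.32050955 0.05847163] [0.01294215 0.04945291 0.05154716 0.05297402 0.05466306]
[[257.7138  229.22627]
 [263.57935 207.02095]
 [404.07788 244.13377]
 [398.21234 266.3391 ]]
[[0.58235416 0.32915026 0.053     ]
 [0.63017453 0.31613504 0.053     ]
 [0.54380537 0.01895605 0.053     ]
 [0.49709093 0.03491007 0.053     ]]
toprect ((0.5643888115882874, 0.1632881909608841), (0.2867530286312103, 0.0418015755712986), 73.4825210571289) [[0.5035875  0.03177065]
 [0.543664   0.01988614]
 [0.62519014 0.29480574]
 [0.58511364 0.30669025]]
note [[0.75211297 0.15493884 0.017     ]]
eraser [[0.71856787 0.03801181 0.012     ]]
att [[0.64639998 0.43865761 0.06      ]]
scr [[0.57310662 0.46856361 0.02      ]]
scr tip [[0.57690689 0.61565935 0.01      ]]
cam [-0.52405412 -0.03653756  0.39097101]
```

View pics/top1.png

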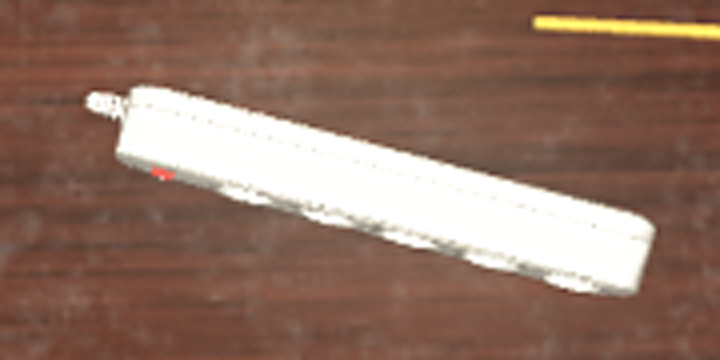

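```bash
python3 - <<'E'
from h import *
L=ray("top",[(273,212),(403.7,245.5),(269.5,230),(398.8,263.8)],.053)
print(L)
y=L[1]-L[0]; print(np.linalg.norm(y)); a=L[1]-L[0]+L[3]-L[2]; a/=np.linalg.norm(a); psi=np.arctan2(a[0],-a[1]); print("psi",psi)
z=np.array([-np.cos(psi),-np.sin(psi),0]); C=L.mean(0); print("C",C, [ (l-C)@a for l in L],[(l-C)@z for l in L])
o=C-.021*z; o[2]=.027  # body origin (mid of length, y~0.5)
B=lambda x,yy,zz:o+a*yy+z*zz+np.array([0,0,-x])
print("z",z,"rib",B(-.021,.0075,.042),"tip",B(.027,.0075,0))
p,d=vision.read_camera("top");m=white(p,(255,200,415,275)); P=cloud("top",d,m)-o
print("depth check z,y ext",np.percentile(P@z,[1,2,50,98,99]),np.percentile(P@a,[1,50,99]))
print("rocker after",o+0.0)
E
```

```text
[[0.61892174 0.29619384 0.053     ]
 [0.54090619 0.01998956 0.053     ]
 [0.58021762 0.3042516  0.053     ]
 [0.50239401 0.03328993 0.053     ]]
0.2870108502801927
psi -0.2774648165576763
C [0.56060989 0.16343123 0.053     ] [np.float64(-0.14365751092609044), np.float64(0.14335265726781368), np.float64(-0.14080532460189185), np.float64(0.1411101782601687)] [np.float64(-0.01971548491283002), np.float64(-0.020341209985064595), np.float64(0.019715484912829952), np.float64(0.020341209985064525)]
z [-0.96175296  0.27391831  0.        ] rib [0.53835869 0.16197037 0.048     ] tip [0.57875232 0.1504658  0.        ]
depth check z,y ext [-0.00347569 -0.00258072  0.01999174  0.03855063  0.03905093] [-0.15477862 -0.00164779  0.14042661]
rocker after [0.5808067  0.15767895 0.027     ]
```

```bash
python3 -m crank '[[-1,0,0,-30,0.1],[-1,0,0,-60,0.2],[-1,30,-10,-70,0.3],[-1,70,-15,-70,0.4],[-1,110,-20,-70,0.5],[-1,150,-25,-70,0.58],[-1,190,-30,-70,0.58],[-1,230,-35,-70,0.58],[-1,270,-40,-70,0.58],[-1,310,-40,-70,0.58],[-1,340,-40,-70,0.58],[-1,340,-40,-70,0.58]]' 20; python3 -c "
from cell import telemetry as t
s=t.observe();print(s['qpos'],s['tool_pos'],s['tool_rot'])"
```

```text
time: 1.2
tool_pos: [0.4714, -0.3619, 0.4737]
tool_rot: [-3.14, -0.001, -0.278]
contact_force: [-0.1, 0.3, -0.2]
opening: 0.0165
grip_force: 0.0
[-0.7841571   0.43441495  1.1940591   0.00199421  1.51335419  1.06451268] [ 0.47137093 -0.36189638  0.47369662] [-3.13973721e+00 -7.59307721e-04 -2.77988886e-01]
```

```bash
python3 -m crank '[[-1,30,-15,-10,0],[-1,40,-53,-20,0],[-1,40,-92,-20,0],[-1,40,-131,-20,0],[-1,30,-170,-20,0],[-1,20,-209,-20,0],[-1,10,-248,-20,0],[-1,0,-287,-20,0],[-1,-10,-325,-20,0],[-1,-20,-360,-20,0],[-1,-30,-385,-20,0],[-1,-30,-385,-20,0]]' ; python3 -c "
from cell import telemetry as t
s=t.observe();print(s['qpos'],s['tool_pos'],s['tool_rot'])"
```

```text
time: 2.2
tool_pos: [0.545, 0.0178, 0.4948]
tool_rot: [-3.14, 0.001, -0.278]
contact_force: [-0.6, 0.0, 1.3]
opening: 0.0007
grip_force: 0.0
[-1.08292843e-01  3.28682158e-01  1.29654985e+00  1.66933678e-03
  1.51690070e+00  1.74068655e+00] [0.54495176 0.01783891 0.4948369 ] [-3.14004111e+00  8.14175308e-04 -2.78272810e-01]
```

```bash
python3 -m crank '[[-1,-10,-35,0,0],[-1,-20,-70,0,0],[-1,-35,-105,0,0],[-1,-55,-135,10,0],[-1,-70,-151,30,0],[-1,-70,-151,60,0],[-1,-70,-151,90,0],[-1,-70,-151,120,0],[-1,-70,-151,145,0],[-1,-70,-151,165,0],[-1,-70,-151,165,0]]' ; python3 - <<'E'
from h import *
s=telemetry.observe();print(s['qpos'],s['tool_pos'],s['tool_rot'])
for n in ("wrist","scene"):
    c=vision.get_calibration(n);p,d=vision.read_camera(n); cv2.imwrite(f"pics/{n}2.png",p[:,:,::-1])
    if n=="wrist": np.savez("w2.npz",p=p,d=d,**{k:v for k,v in c.items()})
E
```

```text
time: 3.12
tool_pos: [0.5198, 0.1771, 0.3254]
tool_rot: [3.137, 0.007, -0.284]
contact_force: [-0.6, -0.1, -0.1]
opening: 0.0003
grip_force: 0.0
[ 1.88962828e-01  4.62165467e-01  1.56959984e+00 -4.77420081e-04
  1.11841658e+00  2.04384363e+00] [0.51977963 0.17712836 0.32541962] [ 3.13729865  0.0074512  -0.28388995]
```

View pics/wrist2.png

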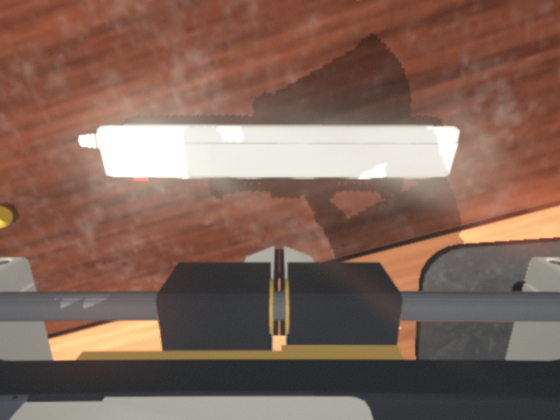

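View pics/scene2.png

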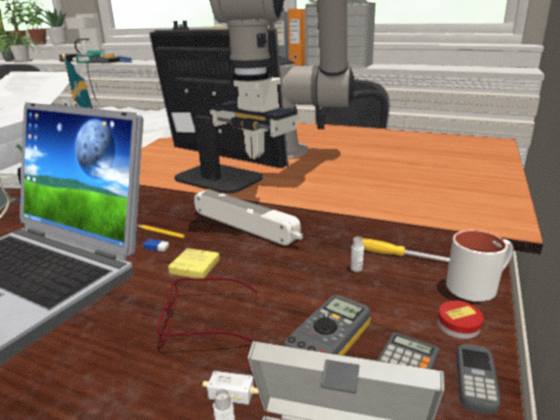

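The wrist view shows the strip level in the picture: body corners near (100,128), (458,128), (452,177) and (107,177), with the red rocker at (140,179) and the closed fingers pointing at (280,255). The scene view shows the gripper between the monitor and the strip, clear of both.

```bash
python3 - <<'E'
from h import *
s=telemetry.observe();print(s['tool_pos'],s['tool_rot'])
c=vision.get_calibration("wrist")
R=cv2.Rodrigues(cv2.Rodrigues(np.zeros(3))[0])
t=s['tool_pos'];psi=s['tool_rot'][2]; tx=np.array([np.cos(psi),np.sin(psi)]);ty=np.array([np.sin(psi),-np.cos(psi)])
L=ray("wrist",[(102,128),(458,128),(107,177),(452,177)],.052)[:,:2]; print(L)
for l in L: print("tool xy of corner",(l-t[:2])@tx,(l-t[:2])@ty)
d=L[3]-L[2]; print("edge psi",np.arctan2(d[0],-d[1]),np.linalg.norm(d))
tip=np.array([.5827,.1644]);rib=np.array([.5423,.1759])
for l in (tip,rib): print((l-t[:2])@tx,(l-t[:2])@ty)
E
```

```text
[0.52103289 0.1776108  0.32969764] [ 3.14082480e+00  8.93172231e-04 -2.83857765e-01]
[[0.62489306 0.29117628]
 [0.54648595 0.0235563 ]
 [0.58830886 0.30434714]
 [0.50874297 0.03290644]]
tool xy of corner 0.067898643536005 -0.1381080308100534
tool xy of corner 0.06757916046456436 0.14076116697574997
tool xy of corner 0.02908982100885081 -0.14050601071542979
tool xy of corner 0.028727961356975164 0.14235554135068057
edge psi -0.2851370464139907 0.2828617835262595
0.06289916256065194 -0.004588424393522623
0.02089517996019837 -0.004313750585537572
```

```bash
python3 -m crank '[[-1,0,-5,25,0],[-1,0,-5,50,0],[-1,0,-5,75,0],[-1,0,-5,95,0],[-1,0,-5,107,0],[-1,0,-5,107,0],[-1,0,-5,107,0]]'; python3 -m crank '[[-1,5,0,0,0],[-1,8,0,0,0],[-1,8,0,0,0]]'; python3 -m crank '[[-1,2,0,0,0],[-1,4,0,0,0],[-1,4,0,0,0]]'
```

```text
time: 3.8
tool_pos: [0.5229, 0.1829, 0.224]
tool_rot: [-3.141, -0.002, -0.283]
contact_force: [0.7, -0.2, -0.0]
opening: 0.0004
grip_force: 0.0
time: 4.05
tool_pos: [0.5311, 0.1806, 0.2242]
tool_rot: [-3.14, -0.003, -0.284]
contact_force: [0.8, -0.8, 0.5]
opening: 0.0003
grip_force: 0.0
time: 4.3
tool_pos: [0.5341, 0.1796, 0.223]
tool_rot: [-3.141, -0.001, -0.283]
contact_force: [-0.1, -0.1, 0.1]
opening: 0.0001
grip_force: 0.0
```

```bash
for i in 1; do python3 -m crank '[[-1,1,0,0,0],[-1,2,0,0,0],[-1,2,0,0,0]]'; python3 -m crank '[[-1,1,0,0,0],[-1,2,0,0,0],[-1,2,0,0,0]]';  python3 -m crank '[[-1,1,0,0,0],[-1,2,0,0,0],[-1,2,0,0,0]]'; done | grep -E "pos|force"
```

```text
tool_pos: [0.5357, 0.1791, 0.2227]
contact_force: [-0.4, 0.0, -0.2]
grip_force: 0.0
tool_pos: [0.5375, 0.1786, 0.2226]
contact_force: [-0.9, 0.1, -0.7]
grip_force: 0.4
tool_pos: [0.5393, 0.178, 0.2227]
contact_force: [-2.5, 1.2, 2.6]
grip_force: 1.5
```

```bash
python3 - <<'E'
from h import *
for n in ("wrist",):
    p,d=vision.read_camera(n); cv2.imwrite(f"pics/{n}3.png",p[:,:,::-1])
for i in range(5): print(telemetry.observe()['contact_force']); vision.read_camera("top")
E
```

```text
[-3.27168227  0.9697237   1.77479927]
[-2.73984323  0.33592072  2.4859638 ]
[-3.10910528  1.17039235  2.16510563]
[-2.56553607  1.02359041  2.33943975]
[-3.02944799  0.11709632  2.15331744]
```

View pics/wrist3.png

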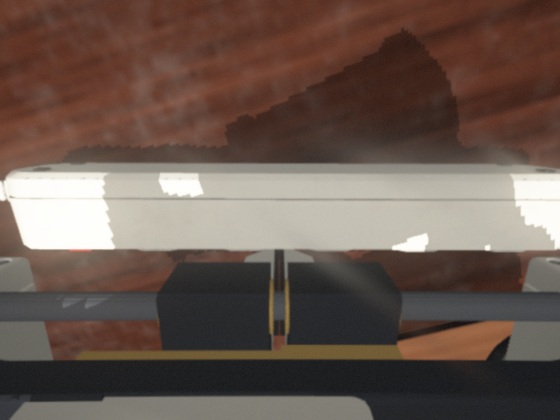

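The strip sits at rows 165–248, with the fingertips at (280,255) touching its socket face; the force reading is about 3 N. Next I follow the arc.

```bash
python3 -m crank '[[-1,4,0,-3.2,0],[-1,8,0,-6,0],[-1,13,0,-8.7,0],[-1,18,0,-11,0],[-1,18,0,-11,0]]'; python3 -m crank '[[-1,5,0,-1.8,0],[-1,10,0,-3,0],[-1,10,0,-3,0]]'; python3 - <<'E'
from h import *
p,d=vision.read_camera("scene"); cv2.imwrite("pics/scene4.png",cv2.resize(p[150:290,150:350],None,fx=3,fy=3)[:,:,::-1])
E
```

```text
time: 5.77
tool_pos: [0.5583, 0.1725, 0.2345]
tool_rot: [-3.14, -0.003, -0.284]
contact_force: [0.2, 0.1, 1.0]
opening: -0.0001
grip_force: 0.0
time: 6.02
tool_pos: [0.5674, 0.1698, 0.237]
tool_rot: [-3.141, -0.002, -0.284]
contact_force: [0.9, 0.5, 0.2]
opening: 0.0
grip_force: 0.0
```

View pics/scene4.png

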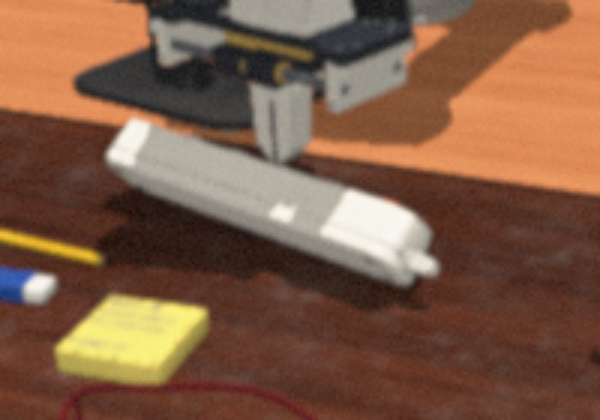

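In the scene crop the strip has tipped over and the red rocker now shows at (390,203) on top; the finger at (280,155) is clear of it. I'll lift and measure again.

```bash
python3 -m crank '[[-1,-10,0,-25,0],[-1,-30,0,-60,0],[-1,-50,-20,-90,0],[-1,-55,-20,-100,0],[-1,-55,-20,-100,0],[-1,-55,-20,-100,0]]'; python3 - <<'E'
from h import *
t=telemetry.observe(); print(t['tool_pos'],t['tool_rot'],t['contact_force'])
p,d=vision.read_camera("wrist"); cv2.imwrite("pics/wrist5.png",p[:,:,::-1])
h=cv2.cvtColor(p,cv2.COLOR_RGB2HSV); r=((h[...,0]<8)|(h[...,0]>172))&(h[...,1]>150)&(h[...,2]>110); r[250:]=0
n,l,s,c=cv2.connectedComponentsWithStats(r.astype(np.uint8)); i=[k for k in range(1,n) if s[k,4]>30]; print([(s[k],c[k]) for k in i])
for k in i: print(ray("wrist",[c[k]],.044))
p,d=vision.read_camera("top"); h=cv2.cvtColor(p,cv2.COLOR_RGB2HSV); r=((h[...,0]<8)|(h[...,0]>172))&(h[...,1]>180)&(h[...,2]>150); r[:190]=0;r[280:]=0;r[:,:255]=0;r[:,300:]=0
v,u=np.nonzero(r); print(len(u)); print(ray("top",[(u.mean(),v.mean())],.044) if len(u) else 0)
E
```

```text
time: 6.57
tool_pos: [0.519, 0.2047, 0.3365]
tool_rot: [3.141, -0.001, -0.282]
contact_force: [0.3, -1.3, -0.4]
opening: 0.0004
grip_force: 0.0
[0.51895292 0.20471663 0.33651374] [ 3.14145208e+00 -7.55256716e-04 -2.82287043e-01] [ 0.34803502 -1.26005307 -0.41558344]
[]
0
0
```

View pics/wrist5.png

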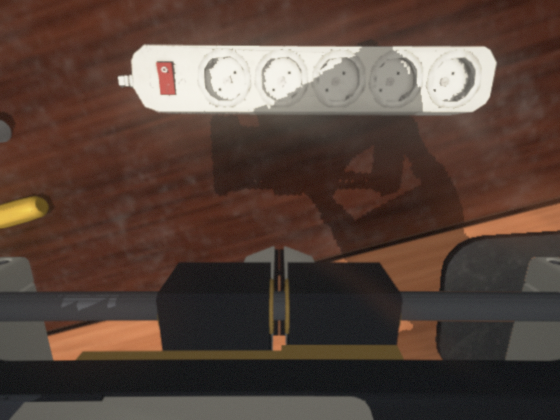

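The strip now lies flat with its sockets up. The red rocker spans about (157–175, 61–96), and its raised half is the upper one in the picture, away from the robot. The ends of the strip are at about x 135 and 494.

```bash
python3 - <<'E'
from h import *
s=telemetry.observe(); t=s['tool_pos'];psi=s['tool_rot'][2]; tx=np.array([np.cos(psi),np.sin(psi)]);ty=np.array([np.sin(psi),-np.cos(psi)])
tool=lambda P:np.c_[(P[:,:2]-t[:2])@tx,(P[:,:2]-t[:2])@ty]*1000
print(t,s['tool_rot'])
p,d=vision.read_camera("wrist"); c=p[50:105,145:195].astype(int)
m=((c[...,0]-c[...,1])>60); m=m&(np.maximum(c[...,0],0)>90)
v,u=np.nonzero(m); print(m.sum(),u.min()+145,u.max()+145,v.min()+50,v.max()+50)
u0,u1,v0,v1=u.min()+145,u.max()+146,v.min()+50,v.max()+51
uc=(u0+u1)/2
print("far,near edge tool",tool(ray("wrist",[(uc,v0)],.046)),tool(ray("wrist",[(uc,v1)],.042)))
e=ray("wrist",[(310,46),(310,111),(135,78),(494,78)],.042); print("strip far/near/left/right",tool(e))
f=ray("wrist",[(150,111.5),(480,111.5)],.042)-ray("wrist",[(150,111.5),(150,111.5)],.042); f=f[1];print("psi near",np.arctan2(f[0],-f[1]))
P=cloud("wrist",d,np.pad(np.ones((12,120),bool),((98,310),(200,240)))); print("z face",np.median(P[:,2]))
z=d[55:105:4,166]; print(np.round(cloud("wrist",d,np.pad(np.ones((50,3),bool),((55,315),(165,392))))[::9,2],4))
# top view
pt,dt=vision.read_camera("top"); c=pt.astype(int); m=(c[...,0]-c[...,1]>90); k=np.zeros_like(m); k[190:245,262:300]=1
v,u=np.nonzero(m&k); print("top rocker",len(u),tool(ray("top",[(u.mean(),v.mean())],.044)) if len(u) else 0)
cv2.imwrite("pics/top6.png",cv2.resize(pt[130:270,190:420],None,fx=3,fy=3)[:,:,::-1])
E
```

```text
[0.51917039 0.20411296 0.33491887] [ 3.13982722e+00  2.20929047e-03 -2.83618453e-01]
423 154 172 62 93
far,near edge tool [[116.32413861 -88.07388297]] [[ 93.47376509 -92.02814584]]
strip far/near/left/right [[ 128.1723091    24.95144046]
 [  80.42450963   26.3219963 ]
 [ 105.28071181 -113.1828926 ]
 [ 104.57320667  171.21234916]]
psi near -0.28604946170851553
z face 0.041236858601059724
[0.0408 0.0405 0.0396 0.0462 0.0457 0.0441 0.0433 0.0437 0.0436 0.0449
 0.0424 0.0422 0.0434 0.0421 0.0414 0.0404 0.0395]
top rocker 42 [[104.03043889 -91.16508631]]
```

View pics/top6.png

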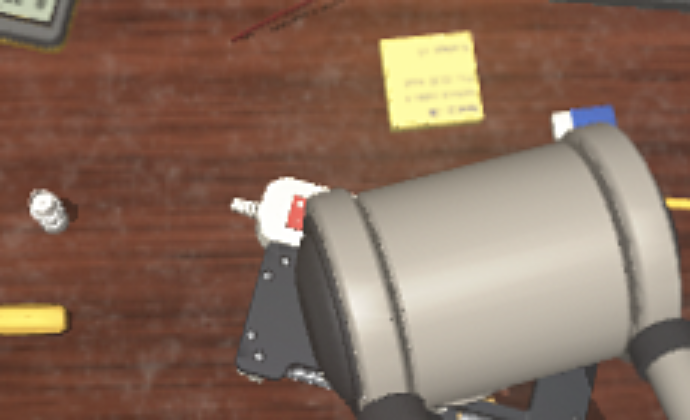

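The top view shows the strip flat, with the note pad at (432,80), eraser at (583,122), attenuator at (47,208) and screwdriver at (30,320) where they were. The rocker is at (297,213), partly hidden by the arm.

```bash
python3 -m crank '[[-1,30,-20,0,0],[-1,60,-45,0,0],[-1,90,-70,0,0],[-1,110,-88,0,0],[-1,118,-91,25,0],[-1,118,-91,55,0],[-1,118,-91,80,0],[-1,118,-91,98,0],[-1,118,-91,104,0],[-1,118,-91,104,0],[-1,118,-91,104,0]]'; python3 -m crank '[[-1,0,0,2,0],[-1,0,0,4,0],[-1,0,0,4,0]]'; python3 -c "
from cell import telemetry as t
s=t.observe();print(s['qpos'],s['tool_pos'],s['tool_rot'])"
```

```text
time: 7.68
tool_pos: [0.6583, 0.2588, 0.2327]
tool_rot: [3.141, 0.0, -0.284]
contact_force: [0.1, -0.1, 0.2]
opening: 0.0005
grip_force: 0.0
time: 7.93
tool_pos: [0.658, 0.2591, 0.2296]
tool_rot: [-3.141, -0.001, -0.283]
contact_force: [-0.7, -1.0, -0.3]
opening: 0.0006
grip_force: 0.0
[ 2.66965371e-01  8.30352330e-01  1.15275159e+00 -9.36152778e-05
  1.15702684e+00  2.12104909e+00] [0.65796578 0.25914291 0.22959133] [-3.14090134e+00 -1.29094704e-03 -2.83250259e-01]
```

```bash
(python3 -m crank '[[-1,0,0,2,0],[-1,0,0,4,0],[-1,0,0,4,0]]'; python3 -m crank '[[-1,0,0,1,0],[-1,0,0,1,0]]';python3 -m crank '[[-1,0,0,1,0],[-1,0,0,1,0]]';python3 -m crank '[[-1,0,0,1,0],[-1,0,0,1,0]]') | grep -E "pos|contact"
```

```text
tool_pos: [0.6579, 0.2592, 0.2248]
contact_force: [0.9, 0.2, 0.6]
tool_pos: [0.6581, 0.2591, 0.2241]
contact_force: [1.6, -0.4, 1.4]
tool_pos: [0.6584, 0.259, 0.2234]
contact_force: [3.1, -0.9, 4.1]
tool_pos: [0.6586, 0.2589, 0.2229]
contact_force: [3.5, -1.6, 6.1]
```

```bash
(python3 -m crank '[[-1,0,0,1,0],[-1,0,0,1,0]]'; python3 -m crank '[[-1,0,0,1,0],[-1,0,0,1,0]]';python3 -m crank '[[-1,0,0,1,0],[-1,0,0,1,0]]') | grep -E "pos|contact"
```

```text
tool_pos: [0.6588, 0.2588, 0.2223]
contact_force: [3.0, -2.7, 7.2]
tool_pos: [0.6588, 0.2588, 0.2221]
contact_force: [3.4, -2.6, 10.8]
tool_pos: [0.6588, 0.2588, 0.222]
contact_force: [1.4, -3.8, 14.7]
```

```bash
python3 -m crank '[[-1,0,0,1.5,0],[-1,0,0,1.5,0]]' | grep -E "pos|contact"; python3 -m crank '[[-1,0,0,-12,0],[-1,0,0,-35,0],[-1,-25,10,-65,0],[-1,-60,30,-95,0],[-1,-95,55,-110,0],[-1,-118,80,-115,0],[-1,-118,91,-115,0],[-1,-118,91,-115,0],[-1,-118,91,-115,0]]'; python3 - <<'E'
from h import *
p,d=vision.read_camera("wrist"); cv2.imwrite("pics/wrist7.png",cv2.resize(p[30:130,100:300],None,fx=4,fy=4,interpolation=2)[:,:,::-1])
print(np.round(cloud("wrist",d,np.pad(np.ones((50,3),bool),((55,315),(165,392))))[::9,2],4))
E
```

```text
tool_pos: [0.6588, 0.2588, 0.2217]
contact_force: [-0.8, -4.6, 21.3]
time: 10.1
tool_pos: [0.5189, 0.2046, 0.3325]
tool_rot: [-3.141, 0.0, -0.284]
contact_force: [0.2, -0.2, -0.0]
opening: 0.0004
grip_force: 0.0
[0.0402 0.0416 0.0419 0.0408 0.0422 0.0422 0.0421 0.0436 0.0416 0.0433
 0.0445 0.0442 0.0455 0.0404 0.0407 0.0391 0.0404]
```

View pics/wrist7.png

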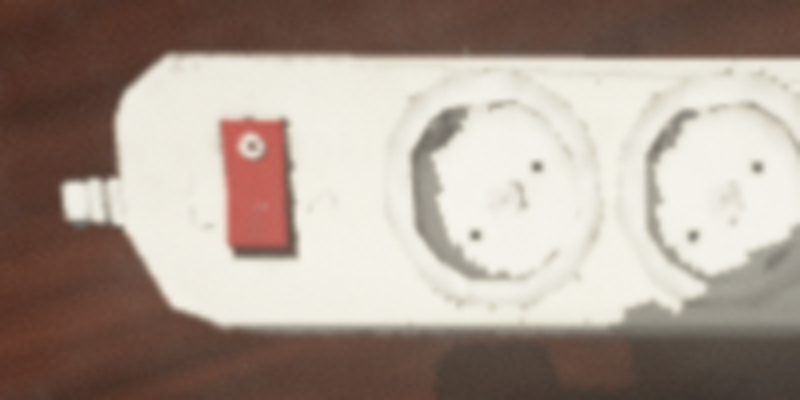

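The near half of the rocker now stands proud, with a shadow at its lower edge at (265,250), and the far half is level with the face. I'll check the slope numerically.

```bash
python3 - <<'E'
from h import *
tx=np.array([np.cos(-.284),np.sin(-.284)]); X=[];F=[]
for i in range(8):
    p,d=vision.read_camera("wrist"); c=p.astype(int); m=(c[...,0]-c[...,1]>60); k=np.zeros_like(m);k[59:93,154:175]=1
    m=cv2.erode((m&k).astype(np.uint8),np.ones((3,3)))>0; P=cloud("wrist",d,m); X.append(np.c_[P[:,:2]@tx,P[:,2]])
    f=np.zeros_like(m); f[56:100,180:190]=1; P=cloud("wrist",d,f); F.append(np.c_[P[:,:2]@tx,P[:,2]])
X=np.vstack(X);F=np.vstack(F); a=np.polyfit(*X.T,1);b=np.polyfit(*F.T,1)
x=np.percentile(X[:,0],[2,98]); print("rocker slope",a[0],"face slope",b[0],"height above face near/far",np.polyval(a,x)-np.polyval(b,x),x, np.arctan(a[0]-b[0]))
E
```

```text
rocker slope -0.18366974104409436 face slope 0.0014857173854750754 height above face near/far [0.00401857 0.00017557] [0.53770685 0.55846237] -0.18308207598903603
```

```bash
python3 -c "
from cell import ticket; print(ticket.hand_in())"
```

```text
the job is handed in; nothing more can be done
None
```

I tipped the power strip back onto its base with the sockets up, then pressed its rocker to on; the measured rocker tilt of about 0.18 rad matches fully on, the bystanders looked unmoved in the last top view (taken before the press), and I handed the job in at about 10.6 s with the arm clear.

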